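# Stow the tumblers in the cart's sliding rack

### The job

Make the cart ready for wheeling: lay the pestle that is in the rack's lane flat in the shallow wooden tray, and gently stand the loose glass tumbler upright in the lane beside the one already there. Slide the keeper gently along its track until it has closed the two tumblers up, upright and touching, against the end stop with no play left; do not knock a tumbler over, and leave the mortar, scoop, incense holder, tin, jar and coffee cup where they are.

Things in the scene. Friction and masses are not known exactly. Their poses are not given: they have to be found in the camera images.
- rack: aluminium rack fixed on the cart top, 152 x 372 mm. Origin: underside, mid-lane; y along the lane to the end stop, x across it, away from the track. Lane floor 8 mm up, 86 mm wide between low rails (5 mm thick, tops 20 mm up), 300 mm long from the keeper pad (fully back) to the end stop, a plate across the lane with its top 53 mm up. The keeper track lies beside the lane at x = -74 mm.
- rack_stop (a point): middle of the end stop's inner face, at lane floor height; axes as the rack's, the lane lies to its -y
- lane_floor (a point): point on the lane floor, directly above the rack's origin (8 mm up); axes as the rack's
- keeper (a joint): position of the sliding keeper along its track, m: 0 = fully back, grows towards the end stop, at most 0.24; about 2 N of friction, stays where it is left. It pushes a flat pad (76 mm wide, from 4 to 38 mm above the lane floor, 6 mm thick) along the lane.
- keeper_pad (a point): middle of the keeper pad's face that looks towards the end stop, at lane floor height; moves with the keeper, axes as the rack's
- keeper_grip (a point): centre of the top of the keeper's grip, an upright black tab on the track's carriage: 24 mm across the lane (x), 16 mm along it (y), 50 mm tall, top 80 mm above the cart top; the tab stands beside the lane, not over it; axes as the rack's
- tumbler_a: straight-sided glass tumbler, 64 mm across, 78 mm tall, 4 mm wall, open at the top, 0.18 kg; at the start it stands loose in the lane. Origin: centre of its underside, z up.
- tumbler_b: a second, identical tumbler (64 mm across, 78 mm tall); at the start it stands on the cart top in front of the rack among other things. Origin: centre of its underside, z up.
- pestle: hardwood pestle, 120 mm long, lying along its y axis; both ends 28 mm thick, the middle 40 mm only 20 mm thick; about 0.09 kg; at the start it lies lengthwise in the lane between keeper and tumbler. Its pose turns about its long axis as it rolls.
- pestle_mid (a point): point on the pestle's long axis at mid-length (14 mm above what it lies on)
- tray: shallow open wooden tray fixed to the cart top, 165 mm along its x, 105 mm along its y, 20 mm high, walls and floor 4 mm thick. Origin: centre of its underside.
- tray_in (a point): centre of the tray's inner floor; axes as the tray's
- mortar: wooden mortar, 104 mm across its rim, 85 mm tall, origin centre of underside (leave alone)
- scoop: grey plastic coffee scoop, bowl 48 mm across and 32 mm tall, flat handle from the rim 84 mm out from the bowl's centre along its own -x; origin under the bowl (leave alone)
- incense_holder: white ceramic incense holder, round, 68 mm across, 48 mm tall, origin centre of underside (leave alone)
- tin: small steel tin, 44 mm across, 60 mm tall, close beside the loose tumbler; origin centre of underside (leave alone)
- jar: amber glass jar, 56 mm across, 85 mm tall, just behind the rack; origin centre of underside (leave alone)
- cup: small white ceramic coffee cup without handle, 60 mm across, 55 mm tall, just behind the rack; origin centre of underside (leave alone)

How it is judged (in metres and radians):
At the end, for the whole second after the job is handed in: Both tumblers upright (0.06 rad), at rest on the lane floor between keeper pad and end stop, either order, no gap over 3.5 mm from stop to tumbler, tumbler to tumbler or tumbler to pad; pestle at rest lying on the tray floor, its middle within 35 mm (x) and 40 mm (y) of the tray centre (((y of tumbler_a in the frame of rack_stop above -0.0355 m and horizontal distance between tumbler_a and tumbler_b below 0.0675 m and y of tumbler_b in the frame of keeper_pad below 0.0355 m) or (y of tumbler_b in the frame of rack_stop above -0.0355 m and horizontal distance between tumbler_a and tumbler_b below 0.0675 m and y of tumbler_a in the frame of keeper_pad below 0.0355 m)) and angle between each of tumbler_a, tumbler_b's own z axis and vertical below 0.06 rad and z of each of tumbler_a, tumbler_b in the frame of lane_floor below 0.005 m and x of tumbler_a in the frame of lane_floor between -0.02 and 0.02 m and y of each of tumbler_a, tumbler_b in the frame of rack_stop below -0.02 m and y of each of tumbler_a, tumbler_b in the frame of keeper_pad above 0.02 m and linear speed of each of tumbler_a, tumbler_b below 0.02 m/s and x of tumbler_b in the frame of lane_floor between -0.02 and 0.02 m and x of pestle_mid in the frame of tray_in between -0.035 and 0.035 m and y of pestle_mid in the frame of tray_in between -0.04 and 0.04 m and z of pestle_mid in the frame of tray_in below 0.02 m and linear speed of pestle below 0.03 m/s); the robot touches nothing.
It fails at once if a tumbler is knocked over (angle between any of tumbler_a, tumbler_b's own z axis and vertical above 0.6 rad).
It fails at once if the rack (keeper, end stop or lane floor) presses a tumbler with more than 40 N (contact force between rack and tumbler_a above 40 N or contact force between rack and tumbler_b above 40 N).
It fails at once if a bystander (mortar, scoop, incense holder, tin, jar or cup) is shifted more than 30 mm (distance of any of mortar, scoop, incense_holder, tin, jar, cup from where it was at the start of the episode above 0.03 m).
It also fails if it takes over 66 s, if anything falls off the work surface, if the arm or the gripper's body presses on something with over 40 N, if the wrist force passes 120 N, or if a joint passes its speed limit or range.

### The arm

A 6-joint arm with a two-finger parallel gripper is mounted at the origin on the work surface. World frame = base frame: x ahead of the robot, y to its left, z up, the work surface at z = 0. Lengths are in mm, angles in rad, forces in N, time in s.
With the tool pointing down it reaches from about 350 to 925 mm from the base axis. Payload 6.4 kg.
Tool frame: the origin (TCP) lies between the finger pads; the fingertips stand 14 mm ahead of it and the grasp point (between the pads) lies 5 mm behind it (bot.nose_length is the distance from the TCP to the fingertips, in mm); z points along the fingers, y is the line along which they close (so a half turn about z gives the same grasp; the last joint's range is limited). The gripper opens to 85 mm and grips with 20 to 120 N. Pads are 22 mm wide; open, the fingers measure 114 mm over their backs; the gripper's body (76 mm by 85 mm) begins 54 mm behind the grasp point. The pads swing forward as they close: fully open they stand 13 mm farther back than shut.
Start: joints at [0.931, 0.245, 1.558, -0, 1.339, -0.174], TCP at [291.939, 580.763, 245.29] pointing down, gripper open.
Joint ranges: [-3.13, 3.13], [-1.02, 2.26], [0.13, 2.54], [-0.95, 4.09], [0.21, 2.88], [-2.74, 2.74]. Speed limits (rad/s): [2.57, 2.57, 3.14, 3.14, 3.14, 3.14].

### API

Orientations are given as [roll, pitch, yaw] about the fixed x, y, z axes, in that order (R = Rz(yaw) Ry(pitch) Rx(roll)).
In Python, from station import bot gives the robot as it stands. The module is installed in compiled form; this text tells all that it offers.
- The arm moves only by the tool jog_arm, never from a script. Its argument "plan" is a list of rows, each a list of 2 entries, a list of its own where there are three numbers: the shift along the world's x, y, z each as a share of 400 mm, from -1 to 1, then the turn, a rotation vector about the world's x, y, z each as a share of 90 degrees, from -1 to 1. In form: [[[x, y, z], [wx, wy, wz]], ...]. A call has 1 to 8 rows; each row is the pose to reach, as a shift and turn from the pose commanded when the call began; what a row does not reach only later rows make up. A row lasts 1/8 s, in which the tool goes at most 62.5 mm and 10.7 degrees, less where a joint would pass 70% of its speed; a pose out of reach is approached as far as the arm can. A call with a number of a shift or a turn outside -1 to 1 is refused whole. A call with a gripper value outside its range is refused whole. "claw" is the closure, from -1 (fully open) to 1 (shut), set as the call begins (left out, the last holds). The fingers move at their own pace and stop on an object; "grip_force" is the grip in N (left out, the last holds). Time passes only in rows, so rows that repeat a pose let the fingers close. It gives the time, the measured TCP pose, the force, the opening and the grip force at its end, in the units of the state.
- bot.get_state(): the state, without advancing time (a new reading comes with each control period).
- bot.grab_frame(name): name is "scene" or "top" or "wrist"; returns the picture (384x512x3 uint8, red, green, blue); there is no depth.
- bot.calibration(name): a dict with "fovy" (degrees; the focal length in pixels is half the picture's height over the tangent of half this angle, whatever the lens; pixels are square), "cx", "cy" (the principal point, pixels), "world_to_cam" (4x4, takes a point from world to camera coordinates); the wrist camera has in their place "mount" (4x4, takes a point from camera to tool coordinates, whose origin is the TCP and whose axes are the flange's). Camera axes: x right, y up, looking along -z (the intrinsics and any distortion apply to the point x, -y, -z); pixel columns grow to the right and rows downward; lengths in mm; the calibration is good to about 2 mm. The wrist camera is an equidistant fisheye: a pixel r from the principal point sees the ray r / f radians off the axis. A picture is of the moment at which its call begins: read the wrist's pose just before it. calibration takes no time and is no camera call.
- bot.hand_in(): hands the job in; it is judged then, once.
The state is a dict: "t": time; "joint_positions": joint angles; "joint_vel": joint speeds; "effort": joint torques, N m; "position": TCP position; "eef_rot": TCP orientation; "ft_force": force on the tool from outside, world axes, zero at the start; "moment": the same for the moment, N m; "gripper_width": finger opening in mm; "grip_force": force on a finger pad.
Only numpy, scipy, OpenCV 4.12 (cv2) and the standard library are available. Lean on these libraries where they do the work, as an engineer would, in place of code of your own. Each camera call takes 0.05 s, during which the arm holds its last target. There are 200 camera calls.

## Working session

There is one attempt and no reset: what is moved stays moved. The work goes in short steps, Python scripts to look and compute and a tool call to move; the robot and the scene stay as the last step left them, time stands still between calls to the robot, and variables do not carry over. Pictures are saved under pics/ and viewed, at most 10 in all, crops included, and the job is handed in when it is done.

Besides the shell and the picture viewer there is one more tool, called after "Call:" in YAML: its name, and indented under it one key for each argument. jog_arm: Moves the arm, as the interface text tells. Its arguments: {"type":"object","properties":{"plan":{"type":"array","items":{"type":"array"}},"claw":{"type":"number"},"grip_force":{"type":"number"}},"required":["plan"]}

```bash
mkdir -p pics; ls; python3 - <<'E'
from station import bot
import cv2,json
for n in("scene","top"):
    im=bot.grab_frame(n); cv2.imwrite(f"pics/{n}0.png",im[:,:,::-1])
    c=bot.calibration(n); print(n,c)
print(bot.calibration("wrist")); print(bot.get_state())
a=cv2.imread("pics/top0.png");cv2.imwrite("pics/top0b.png",cv2.resize(a,(800,600),interpolation=2))
a=cv2.imread("pics/scene0.png");cv2.imwrite("pics/scene0b.png",cv2.resize(a,(800,600),interpolation=2))
E
```

```text
pics
scene {'fovy': 55.80573144638504, 'cx': 247.9341722617123, 'cy': 190.63570100719997, 'world_to_cam': array([[ 8.47601215e-01,  5.30609838e-01, -5.03796452e-03,
        -4.82000224e+02],
       [-3.98687421e-01,  6.43075053e-01,  6.53836996e-01,
         1.61194597e+02],
       [ 3.50172132e-01, -5.52184459e-01,  7.56618663e-01,
        -1.23699425e+03],
       [ 0.00000000e+00,  0.00000000e+00,  0.00000000e+00,
         1.00000000e+00]])}
top {'fovy': 51.091632810809024, 'cx': 251.4941130990234, 'cy': 198.35279193867592, 'world_to_cam': array([[-2.31769932e-02, -9.99731074e-01, -7.79347110e-04,
         1.60334653e+01],
       [ 9.92766308e-01, -2.31073734e-02,  1.17818109e-01,
        -5.83343412e+02],
       [-1.17804433e-01,  1.95695996e-03,  9.93034887e-01,
        -1.06099441e+03],
       [ 0.00000000e+00,  0.00000000e+00,  0.00000000e+00,
         1.00000000e+00]])}
{'fovy': 65.70646984690485, 'cx': 256.5736437659667, 'cy': 194.2816400758198, 'mount': array([[-1.13159332e-04,  9.66251291e-01,  2.57601300e-01,
         6.64800749e+01],
       [ 9.99999933e-01,  1.93891001e-
[... 204 characters left out ...]
000000e+00]])}
{'t': 0.1, 'joint_positions': array([ 9.30878808e-01,  2.45756461e-01,  1.55890269e+00,  1.15206681e-05,
        1.33868247e+00, -1.74101409e-01]), 'joint_vel': array([ 0.00061334, -0.00064524, -0.00402205,  0.00069274, -0.00078441,
       -0.00022114]), 'effort': array([-2.77996719e-05, -4.30670500e+01, -3.27129614e+01, -1.72456362e-04,
        2.81088018e-03, -1.51193711e-05]), 'position': array([291.65305524, 580.36131727, 244.27697679]), 'eef_rot': array([-3.13987206e+00, -3.14000577e-04,  2.67577361e+00]), 'ft_force': array([0.94845809, 0.2303447 , 0.44696775]), 'moment': array([-0.0381036 , -0.01725555,  0.00663748]), 'grip_force': 0.0, 'gripper_width': 85.3923414454337}
```

View pics/top0b.png

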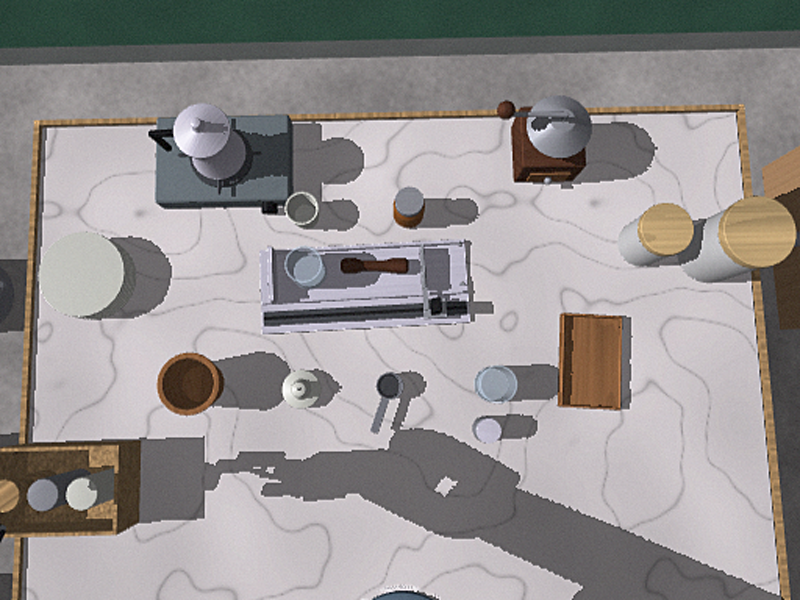

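View pics/scene0b.png

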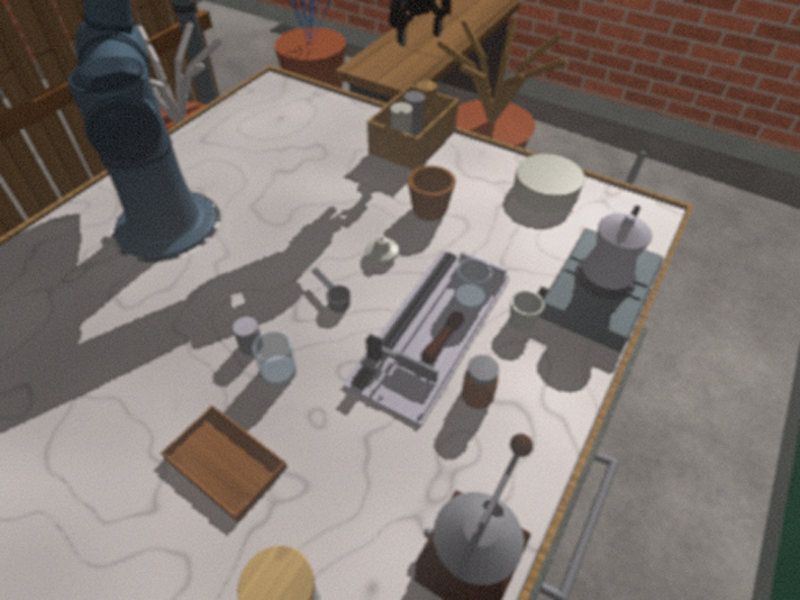

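The top view (800x600 scale) shows these positions:
- Rack corners at about (262,247), (469,241), (470,321) and (263,333), with the stop on the left.
- Tumbler A at (306,266), the pestle at (375,265) and the tab at (436,303).
- Loose tumbler B at (496,383), the tin at (487,428) and the tray at (594,361).
- Jar at (408,205) and cup at (301,208).

The scene view confirms this layout.

```bash
cat > h.py <<'E'
import numpy as np,cv2
from scipy.spatial.transform import Rotation as R
from station import bot
def ray(name,uv,st=None):
    c=bot.calibration(name); f=192/np.tan(np.radians(c["fovy"]/2))
    p=np.atleast_2d(np.array(uv,float)); d=np.c_[p[:,0]-c["cx"],-(p[:,1]-c["cy"])]
    if name=="wrist":
        r=np.hypot(*d.T); th=r/f; s=np.sin(th)/np.maximum(r,1e-9)
        v=np.c_[d[:,0]*s,d[:,1]*s,-np.cos(th)]
        T=np.eye(4);T[:3,:3]=R.from_euler("xyz",st["eef_rot"]).as_matrix();T[:3,3]=st["position"]
        M=T@c["mount"]
    else:
        v=np.c_[d/f,-np.ones(len(d))]; M=np.linalg.inv(c["world_to_cam"])
    return M[:3,3],v@M[:3,:3].T
def on(name,uv,z,st=None):
    o,v=ray(name,uv,st); return o+v*((z-o[2])/v[:,2])[:,None]
E
python3 - <<'E'
from h import *
np.set_printoptions(precision=1,suppress=True)
k=1.5625
def t(n,u,v,z): print(n,on("top",[((u+.5)/k-.5,(v+.5)/k-.5)],z)[0])
for a in [("stopL top",265,248,40),("rackBL",263,333,4),("rackBR",470,321,4),("rackTR",468,241,4),("tab",436,303,80),("tumbA",306,266,82),("tumbAbase",306,272,10),("pestle",375,265,22),("tumbB rim",496,381,78),("tin",487,428,60),("jar",408,200,85),("cup",302,207,55),("scoop",388,384,32)]: t(*a)
im=cv2.imread("pics/top0.png"); hsv=cv2.cvtColor(im,cv2.COLOR_BGR2HSV)
def blob(n,lo,hi,box,z):
    m=np.zeros(im.shape[:2],np.uint8);x0,y0,x1,y1=[int(b/k) for b in box]
    m[y0:y1,x0:x1]=cv2.inRange(hsv,lo,hi)[y0:y1,x0:x1]
    c=max(cv2.findContours(m,0,1)[0],key=cv2.contourArea)
    b=cv2.boxPoints(cv2.minAreaRect(c)); w=on("top",b,z); print(n,cv2.contourArea(c),b.round(1).tolist(),"\n",w,"\nmean",w.mean(0))
blob("tray",(3,90,60),(20,255,255),(540,300,640,420),20)
blob("pestle",(0,90,10),(20,255,140),(325,245,420,285),22)
blob("tab",(0,0,0),(180,255,50),(420,285,455,320),80)
E
```

```text
stopL top [698.2 225.3  40. ]
rackBL [551.6 236.    4. ]
rackBR [ 564.5 -134.5    4. ]
rackTR [ 710.7 -136.4    4. ]
tab [588.6 -69.3  80. ]
tumbA [656.3 147.7  82. ]
tumbAbase [659.3 157.6  10. ]
pestle [666.8  33.   22. ]
tumbB rim [ 456.6 -164.5   78. ]
tin [ 379.2 -149.1   60. ]
jar [765.6 -26.9  85. ]
cup [766.3 157.6  55. ]
scoop [455.9  14.5  32. ]
tray 2282.0 [[356.79998779296875, 260.5], [358.1000061035156, 199.89999389648438], [397.8999938964844, 200.8000030517578], [396.6000061035156, 261.29998779296875]] 
 [[ 409.  -279.2   20. ]
 [ 574.  -291.7   20. ]
 [ 569.2 -401.4   20. ]
 [ 404.2 -387.1   20. ]] 
mean [ 489.1 -339.8   20. ]
pestle 269.0 [[218.0, 165.0], [260.0, 165.0], [260.0, 174.0], [218.0, 174.0]] 
 [[680.8  93.6  22. ]
 [678.  -23.4  22. ]
 [652.6 -22.7  22. ]
 [655.3  93.9  22. ]] 
mean [666.7  35.3  22. ]
tab 56.5 [[274.0, 191.1999969482422], [281.29998779296875, 189.6999969482422], [283.29998779296875, 199.5], [276.0, 201.0]] 
 [[595.7 -56.9  80. ]
 [599.1 -76.1  80. ]
 [573.1 -80.4  80. ]
 [569.7 -61.2  80. ]] 
mean [584.4 -68.7  80. ]
```

Call:
jog_arm:
  plan:
    - [[0.5,-1,0],[0,0,-0.68]]
    - [[0.5,-1,0],[0,0,-0.68]]
    - [[0.5,-1,0],[0,0,-0.68]]
    - [[0.5,-1,0],[0,0,-0.68]]
    - [[0.5,-1,0],[0,0,-0.68]]
    - [[0.5,-1,0],[0,0,-0.68]]
    - [[0.5,-1,0],[0,0,-0.68]]
    - [[0.5,-1,0],[0,0,-0.68]]
  claw: 0
  grip_force: 40

```text
t: 1.1
position: [493.0, 177.7, 245.0]
eef_rot: [-3.141, 0.0, 1.603]
ft_force: [-0.7, 0.3, 0.2]
gripper_width: 42.6
grip_force: 0.0
```

Call:
jog_arm:
  plan:
    - [[0.4375,-0.365,-0.05],[0,0,0]]
    - [[0.4375,-0.365,-0.05],[0,0,0]]
    - [[0.4375,-0.365,-0.05],[0,0,0]]
    - [[0.4375,-0.365,-0.05],[0,0,0]]
    - [[0.4375,-0.365,-0.05],[0,0,0]]
    - [[0.4375,-0.365,-0.05],[0,0,0]]

```text
t: 1.85
position: [666.3, 35.9, 224.7]
eef_rot: [-3.14, -0.001, 1.609]
ft_force: [0.1, 0.5, -0.2]
gripper_width: 42.6
grip_force: 0.0
```

```bash
python3 - <<'E'
from h import *
import json
st=bot.get_state(); im=bot.grab_frame("wrist"); cv2.imwrite("pics/w1.png",cv2.resize(im[:,:,::-1],(800,600),interpolation=2)); cv2.imwrite("pics/w1r.png",im[:,:,::-1])
print(st["t"],st["position"],st["eef_rot"],st["gripper_width"])
json.dump({k:np.array(st[k]).tolist() for k in("position","eef_rot")},open("w1.json","w"))
E
```

```text
1.85 [666.2851672   35.93633991 224.69549938] [-3.14019005e+00 -6.38585616e-04  1.60869775e+00] 42.6257403211831
```

View pics/w1.png

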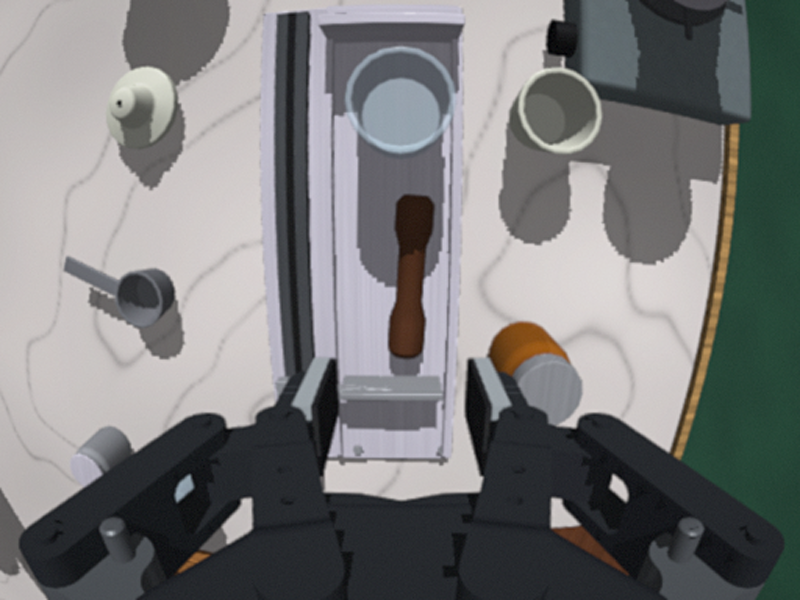

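The wrist view shows the pestle from (415,197) to (405,355). Tumbler A's base is at about (400,113) and the stop's top edge is near (390,20). The rails run at x≈325 and 335 on the left and x≈448 to 462 on the right.

```bash
python3 - <<'E'
from h import *
import json
np.set_printoptions(precision=1,suppress=True)
st=json.load(open("w1.json"));k=1.5625
def w(n,u,v,z): print(n,on("wrist",[((u+.5)/k-.5,(v+.5)/k-.5)],z,st)[0])
for a in [("pest end1",415,197,22),("pest end2",405,355,22),("mid",410,275,22),("A base",400,113,8),("A rim",400,100,86),("stop top L",318,12,53),("stop topR",463,12,53),("stopbaseL",330,38,45),("Lrail top in @y250",333,250,20),("Rrail in@250",446,250,20),("L@150",331,150,20),("R@150",448,150,20),("rack R end",442,460,0),("rack L end",338,460,0),("padtop L",341,380,46),("padtopR",441,380,46),("tin",85,475,60)]: w(*a)
im=cv2.imread("pics/w1r.png"); hsv=cv2.cvtColor(im,cv2.COLOR_BGR2HSV)
m=cv2.inRange(hsv,(0,120,20),(15,255,160)); m[:, :240]=0;m[:,290:]=0;m[:115]=0;m[240:]=0
c=max(cv2.findContours(m,0,1)[0],key=cv2.contourArea); P=on("wrist",c[:,0,:],22,st)
print(cv2.contourArea(c)); print(cv2.minAreaRect(P[:,:2].astype(np.float32)))
E
```

```text
pest end1 [672.1  91.6  22. ]
pest end2 [669.8 -26.9  22. ]
mid [670.9  35.2  22. ]
A base [659.2 153.4   8. ]
A rim [659.7 149.3  86. ]
stop top L [603.3 216.8  53. ]
stop topR [697.8 219.3  53. ]
stopbaseL [611.1 200.1  45. ]
Lrail top in @y250 [614.3  51.3  20. ]
Rrail in@250 [696.3  54.3  20. ]
L@150 [611.3 123.8  20. ]
R@150 [694.2 126.5  20. ]
rack R end [ 707.9 -137.     0. ]
rack L end [ 613.8 -141.3    0. ]
padtop L [623.7 -39.1  46. ]
padtopR [696.1 -36.1  46. ]
tin [ 373.7 -154.8   60. ]
1728.5
((670.9262084960938, 31.917598724365234), (120.21862030029297, 24.317026138305664), 88.63703155517578)
```

Call:
jog_arm:
  plan:
    - [[0.01,-0.007,-0.15],[0,0,-0.03]]
    - [[0.01,-0.007,-0.3],[0,0,-0.03]]
    - [[0.01,-0.007,-0.42],[0,0,-0.03]]
    - [[0.01,-0.007,-0.473],[0,0,-0.03]]
    - [[0.01,-0.007,-0.473],[0,0,-0.03]]

```text
t: 2.52
position: [670.1, 32.8, 35.5]
eef_rot: [-3.14, -0.0, 1.561]
ft_force: [0.5, 0.4, 0.5]
gripper_width: 42.5
grip_force: 0.0
```

Call:
jog_arm:
  plan:
    - [[-0.015,0,0],[0,0,0]]
    - [[-0.03,0,0],[0,0,0]]
    - [[-0.04,0,0],[0,0,0]]
    - [[-0.05,0,0],[0,0,0]]
    - [[-0.06,0,0],[0,0,0]]
    - [[-0.067,0,0],[0,0,0]]
    - [[-0.067,0,0],[0,0,0]]

```text
t: 3.4
position: [648.8, 31.9, 41.4]
eef_rot: [3.129, 0.0, 1.56]
ft_force: [3.3, 2.4, 11.7]
gripper_width: 42.5
grip_force: 5.7
```

```bash
python3 - <<'E'
from h import *
print(bot.nose_length); st=bot.get_state(); im=bot.grab_frame("wrist"); cv2.imwrite("pics/w2.png",cv2.resize(im[:,:,::-1],(800,600),interpolation=2)); print(st["t"],st["position"],st["ft_force"])
E
```

```text
14.0
3.4 [648.82600802  31.88373183  41.39587153] [ 3.30529647  2.36100863 11.74130574]
```

View pics/w2.png

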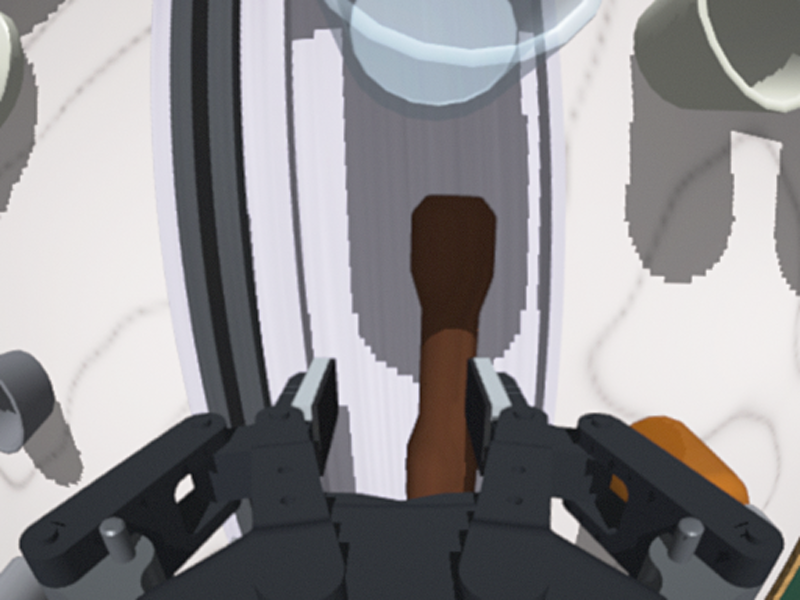

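Call:
jog_arm:
  plan:
    - [[0.015,0,0.02],[0,0,0]]
    - [[0.032,0,0.02],[0,0,0]]
    - [[0.032,0,0.0],[0,0,0]]
    - [[0.032,0,-0.015],[0,0,0]]
    - [[0.032,0,-0.0275],[0,0,0]]
    - [[0.032,0,-0.0275],[0,0,0]]
  claw: 0.15

```text
t: 4.2
position: [656.1, 32.0, 24.0]
eef_rot: [-3.14, -0.0, 1.561]
ft_force: [-0.8, 0.0, 0.2]
gripper_width: 36.4
grip_force: 0.0
```

```bash
python3 - <<'E'
from h import *
st=bot.get_state(); im=bot.grab_frame("wrist"); cv2.imwrite("pics/w3.png",cv2.resize(im[:,:,::-1],(800,600),interpolation=2)); print(st["t"],st["position"],st["ft_force"])
E
```

```text
4.2 [656.13640369  32.03911478  23.96633921] [-0.82221434  0.02167645  0.19839911]
```

View pics/w3.png

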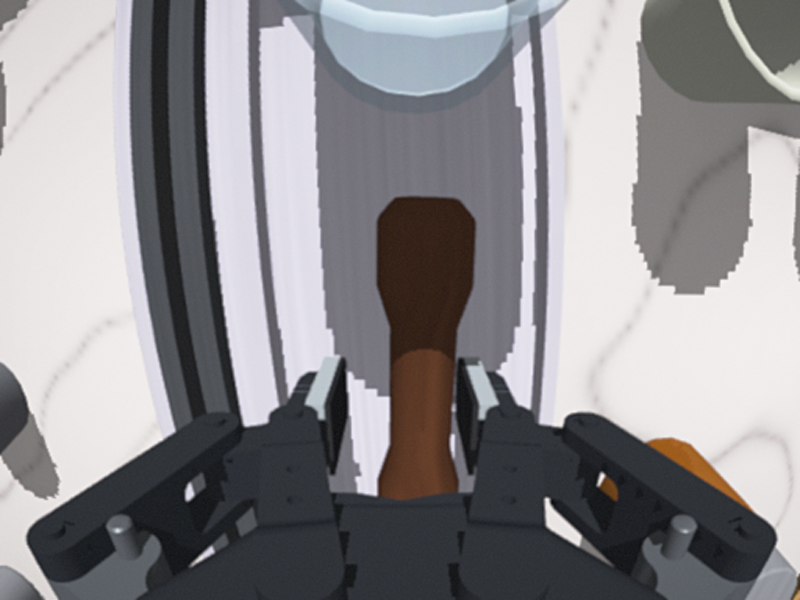

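Call:
jog_arm:
  plan:
    - [[0,0,0],[0,0,0]]
    - [[0,0,0],[0,0,0]]
    - [[0,0,0],[0,0,0]]
    - [[0,0,0],[0,0,0]]
    - [[0,0,0.1],[0,0,0]]
    - [[0,0,0.22],[0,0,0]]
    - [[0,0,0.35],[0,0,0]]
    - [[0,0,0.35],[0,0,0]]
  claw: 1
  grip_force: 50

```text
t: 5.25
position: [660.0, 31.6, 171.0]
eef_rot: [3.131, 0.001, 1.561]
ft_force: [0.9, -0.4, -1.1]
gripper_width: 18.0
grip_force: 49.0
```

Call:
jog_arm:
  plan:
    - [[-0.42,-0.93,0],[0,0,-1]]
    - [[-0.42,-0.93,0],[0,0,-1]]
    - [[-0.42,-0.93,0],[0,0,-1]]
    - [[-0.42,-0.93,0],[0,0,-1]]
    - [[-0.42,-0.93,0],[0,0,-1]]
    - [[-0.42,-0.93,0],[0,0,-1]]
    - [[-0.42,-0.93,0],[0,0,-1]]
    - [[-0.42,-0.93,0],[0,0,-1]]

```text
t: 6.25
position: [487.0, -341.9, 163.5]
eef_rot: [-3.14, 0.002, 0.05]
ft_force: [0.5, 0.6, -0.6]
gripper_width: 18.4
grip_force: 49.0
```

Call:
jog_arm:
  plan:
    - [[0,0,0],[0,0,-0.045]]
    - [[0,0,0],[0,0,-0.045]]
    - [[0,0,0],[0,0,-0.045]]

```text
t: 6.62
position: [488.6, -339.6, 164.2]
eef_rot: [-3.141, 0.001, -0.009]
ft_force: [0.4, -0.1, -1.2]
gripper_width: 18.1
grip_force: 49.0
```

```bash
python3 - <<'E'
from h import *
np.set_printoptions(precision=1,suppress=True)
st=bot.get_state(); im=bot.grab_frame("wrist"); cv2.imwrite("pics/w4.png",cv2.resize(im[:,:,::-1],(800,600),interpolation=2)); print(st["t"],st["position"],st["ft_force"],st["eef_rot"],st["gripper_width"])
E
```

```text
6.625 [ 488.6 -339.6  164.2] [ 0.4 -0.1 -1.2] [-3.1  0.  -0. ] 18.08124716588566
```

View pics/w4.png

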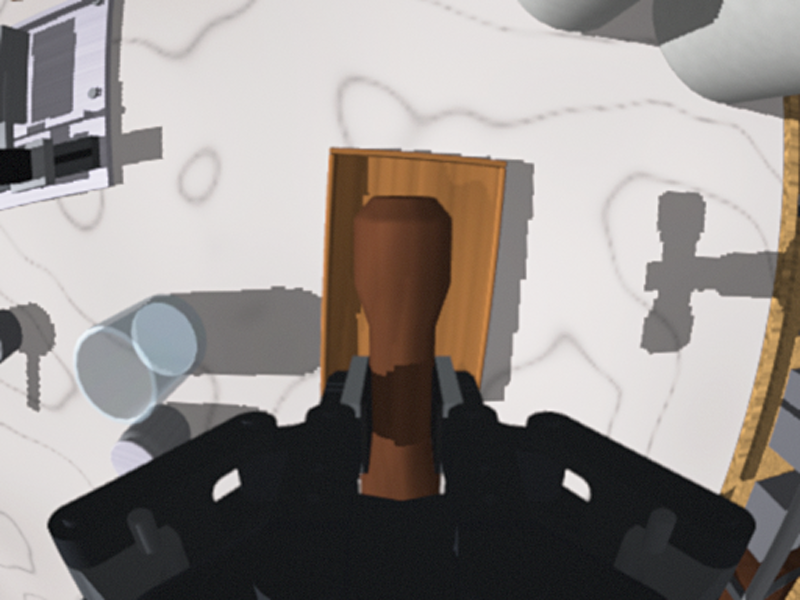

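The wrist view shows the tray's far corners at (332,150) and (503,163), with the held pestle above it. Tumbler B's base is at about (166,340) and its rim at about (120,375). The tin's top is at (150,455).

```bash
python3 - <<'E'
from h import *
np.set_printoptions(precision=1,suppress=True)
st=bot.get_state(); k=1.5625
def w(n,u,v,z): print(n,on("wrist",[((u+.5)/k-.5,(v+.5)/k-.5)],z,st)[0])
for a in [("trayFL",332,150,20),("trayFR",503,163,20),("L",322,370,20),("R",481,398,20),("Bbase",166,340,0),("Bbase top",166,303,0),("Bbase right",199,340,0),("Brim left",76,365,78),("Brim",125,371,78),("tin",135,457,60)]: w(*a)
E
```

```text
trayFL [ 572.5 -299.8   20. ]
trayFR [ 564.6 -399.6   20. ]
L [ 436.  -287.8   20. ]
R [ 414.9 -391.1   20. ]
Bbase [ 448.3 -166.5    0. ]
Bbase top [ 476.3 -171.2    0. ]
Bbase right [ 448.8 -194.5    0. ]
Brim left [ 458.6 -142.    78. ]
Brim [ 456.7 -180.5   78. ]
tin [ 384. -157.   60.]
```

Call:
jog_arm:
  plan:
    - [[-0.005,-0.007,-0.12],[0,0,-0.045]]
    - [[-0.005,-0.007,-0.24],[0,0,-0.045]]
    - [[-0.005,-0.007,-0.31],[0,0,-0.045]]
    - [[-0.005,-0.007,-0.34],[0,0,-0.045]]
    - [[-0.005,-0.007,-0.355],[0,0,-0.045]]
    - [[-0.005,-0.007,-0.355],[0,0,-0.045]]

```text
t: 7.42
position: [487.5, -343.3, 23.9]
eef_rot: [3.141, -0.001, -0.081]
ft_force: [0.0, -0.1, 0.2]
gripper_width: 17.9
grip_force: 49.0
```

Call:
jog_arm:
  plan:
    - [[0,0,-0.005],[0,0,0]]
    - [[0,0,-0.005],[0,0,0]]

```text
t: 7.68
position: [487.3, -343.2, 21.8]
eef_rot: [3.141, -0.001, -0.081]
ft_force: [0.3, -0.4, -0.9]
gripper_width: 18.6
grip_force: 49.0
```

Call:
jog_arm:
  plan:
    - [[0,0,0],[0,0,0]]
    - [[0,0,0],[0,0,0]]
    - [[0,0,0],[0,0,0]]
    - [[0,0,0.1],[0,0,0]]
    - [[0,0,0.22],[0,0,0]]
    - [[0,0,0.35],[0,0,0]]
    - [[0,0,0.36],[0,0,0]]
    - [[0,0,0.36],[0,0,0]]
  claw: 0.2

```text
t: 8.68
position: [486.8, -342.7, 164.8]
eef_rot: [-3.142, 0.0, -0.081]
ft_force: [-0.3, -0.1, -0.4]
gripper_width: 34.1
grip_force: 0.0
```

Call:
jog_arm:
  plan:
    - [[-0.087,0.444,0.09],[0,0,0.074]]
    - [[-0.087,0.444,0.09],[0,0,0.074]]
    - [[-0.087,0.444,0.09],[0,0,0.074]]
    - [[-0.087,0.444,0.09],[0,0,0.074]]
    - [[-0.087,0.444,0.09],[0,0,0.074]]
  claw: -1

```text
t: 9.3
position: [451.7, -165.1, 199.7]
eef_rot: [-3.141, 0.002, 0.036]
ft_force: [-0.4, -0.3, 0.3]
gripper_width: 85.4
grip_force: 0.0
```

```bash
python3 - <<'E'
from h import *
import json
st=bot.get_state(); im=bot.grab_frame("wrist"); cv2.imwrite("pics/w5.png",cv2.resize(im[:,:,::-1],(800,600),interpolation=2)); print(st["t"],st["position"],st["eef_rot"],st["gripper_width"])
t=bot.grab_frame("top"); cv2.imwrite("pics/t5.png",t[:,:,::-1])
E
```

```text
9.3 [ 451.67191239 -165.13438129  199.71158513] [-3.14053760e+00  1.90653220e-03  3.55994944e-02] 85.35768094746975
```

View pics/w5.png

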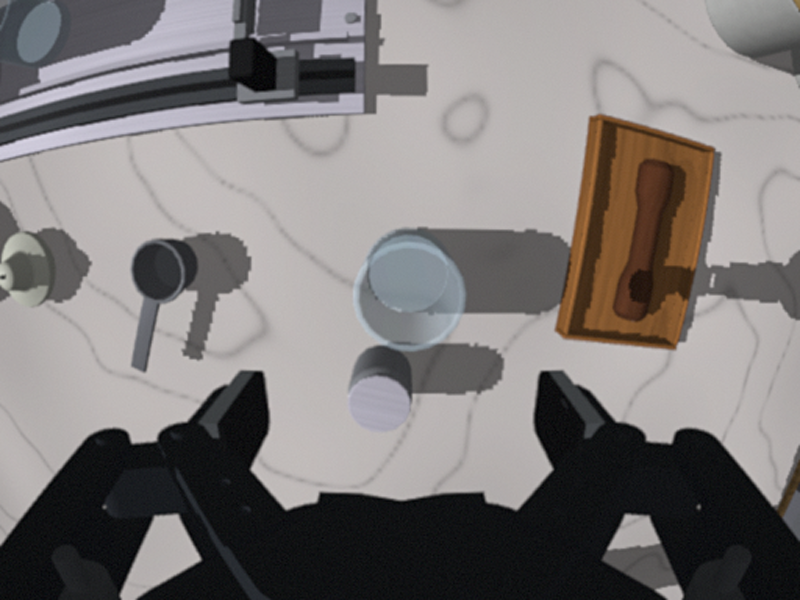

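The pestle lies flat in the tray, well clear of its walls. Tumbler B's rim is centred at about (409,294) and its base at about (409,271), with the tin's top at (380,403). The keeper tab's top is at (243,60).

```bash
python3 - <<'E'
from h import *
np.set_printoptions(precision=1,suppress=True)
st=bot.get_state(); k=1.5625
def w(n,u,v,z): print(n,on("wrist",[((u+.5)/k-.5,(v+.5)/k-.5)],z,st)[0])
for a in [("rim L",353,295,78),("rim R",465,295,78),("rim bottom",409,350,78),("rim top",409,239,78),("base top",409,229,0),("base L",366,271,0),("base R",452,271,0),("tin",380,403,60),("tin top",380,374,60),("tab c",243,60,80),("tabL",231,52,80),("tabR",254,62,80),("tab back base",275,77,30),("pest1",657,162,18),("pest2",630,316,18)]: w(*a)
E
```

```text
rim L [ 452.8 -138.6   78. ]
rim R [ 455. -201.   78.]
rim bottom [ 421.4 -171.    78. ]
rim top [ 485.  -168.6   78. ]
base top [ 482.5 -169.9    0. ]
base L [ 451.2 -140.1    0. ]
base R [ 453.3 -202.     0. ]
tin [ 377.1 -154.4   60. ]
tin top [ 397.7 -154.    60. ]
tab c [584.6 -74.2  80. ]
tabL [590.1 -66.6  80. ]
tabR [582.9 -80.8  80. ]
tab back base [584.9 -79.2  30. ]
pest1 [ 545.9 -348.8   18. ]
pest2 [ 428.8 -339.8   18. ]
```

Call:
jog_arm:
  plan:
    - [[0.002,-0.012,-0.12],[0,0,0]]
    - [[0.002,-0.012,-0.24],[0,0,0]]
    - [[0.002,-0.012,-0.32],[0,0,0]]
    - [[0.002,-0.012,-0.355],[0,0,0]]
    - [[0.002,-0.012,-0.365],[0,0,0]]
    - [[0.002,-0.012,-0.365],[0,0,0]]
  grip_force: 30

```text
t: 10.15
position: [453.7, -170.8, 55.9]
eef_rot: [3.141, -0.001, 0.035]
ft_force: [-0.2, -0.0, 0.3]
gripper_width: 85.2
grip_force: 0.0
```

Call:
jog_arm:
  plan:
    - [[0,0,0],[0,0,0]]
    - [[0,0,0],[0,0,0]]
    - [[0,0,0],[0,0,0]]
    - [[0,0,0],[0,0,0]]
    - [[0,0,0],[0,0,0]]
  claw: 0

```text
t: 10.78
position: [453.9, -170.5, 56.5]
eef_rot: [3.14, -0.002, 0.036]
ft_force: [-1.1, 2.1, 6.2]
gripper_width: 62.8
grip_force: 32.9
```

Call:
jog_arm:
  plan:
    - [[0,0,0.05],[0,0,0]]
    - [[0,0,0.15],[0,0,0]]
    - [[0,0,0.25],[0,0,0]]
    - [[0,0,0.275],[0,0,0]]
    - [[0.1,0.1,0.275],[0,0,0]]
    - [[0.2,0.21,0.275],[0,0,0]]
    - [[0.3,0.32,0.275],[0,0,0]]
    - [[0.4,0.43,0.275],[0,0,0]]

```text
t: 11.78
position: [613.0, 3.7, 162.9]
eef_rot: [-3.141, 0.003, 0.035]
ft_force: [0.6, -0.3, -1.5]
gripper_width: 62.2
grip_force: 34.4
```

Call:
jog_arm:
  plan:
    - [[0.06,0.06,0],[0,0,0]]
    - [[0.105,0.1075,0],[0,0,0]]
    - [[0.105,0.1075,0],[0,0,0]]
    - [[0.105,0.1075,0],[0,0,0]]

```text
t: 12.28
position: [653.8, 44.7, 163.3]
eef_rot: [-3.141, 0.003, 0.035]
ft_force: [-0.2, -0.4, -3.1]
gripper_width: 62.9
grip_force: 34.5
```

```bash
python3 - <<'E'
from h import *
st=bot.get_state(); im=bot.grab_frame("wrist"); cv2.imwrite("pics/w6.png",cv2.resize(im[:,:,::-1],(800,600),interpolation=2)); print(st["t"],st["position"],st["eef_rot"],st["gripper_width"],st["grip_force"])
E
```

```text
12.275 [653.79311384  44.70849474 163.30257145] [-3.14146177e+00  2.97175488e-03  3.53042504e-02] 62.91908887152141 34.515324770472944
```

View pics/w6.png

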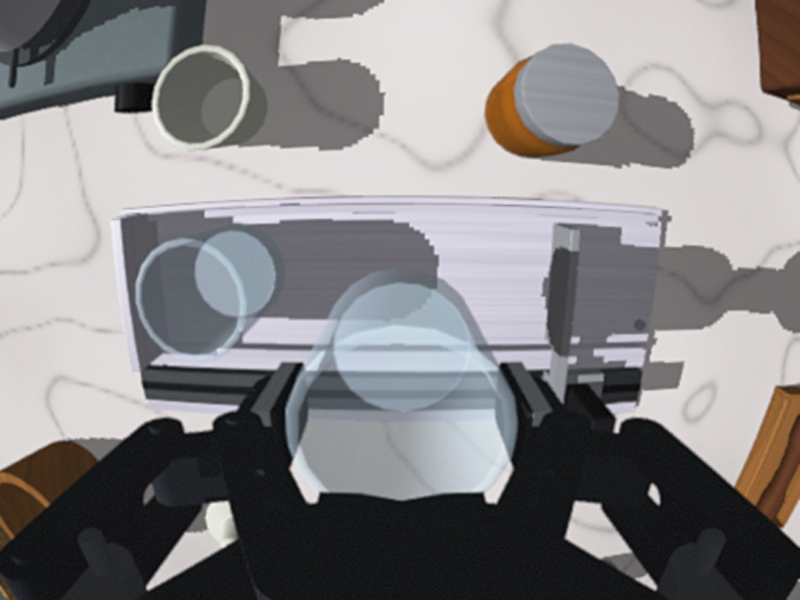

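The held tumbler's base disc is centred at (402,346). The lane rails are at row ~215 (far) and ~347 (near), tumbler A's base is at (235,272), and the pad's top edge is at (566,228)-(558,360).

```bash
python3 - <<'E'
from h import *
np.set_printoptions(precision=1,suppress=True)
st=bot.get_state(); k=1.5625
def w(n,u,v,z): print(n,on("wrist",[((u+.5)/k-.5,(v+.5)/k-.5)],z,st)[0])
for a in [("held base T",402,279,109),("B",402,412,109),("L",333,346,109),("R",472,346,109),("outer top",402,267,109),("far rail top L",430,198,20),("far rail in",430,213,20),("near rail?",480,345,20),("near rail?2",480,362,20),("A base",235,272,8),("A rim",190,296,86),("padtopfar",556,228,46),("padtop near",551,355,46),("stop top",122,290,53)]: w(*a)
E
```

```text
held base T [679.2  45.4 109. ]
B [619.2  43.3 109. ]
L [649.4  73.4 109. ]
R [651.4  14.8 109. ]
outer top [684.1  45.5 109. ]
far rail top L [708.9  30.   20. ]
far rail in [700.1  29.6  20. ]
near rail? [619.6  -5.9  20. ]
near rail?2 [608.1  -6.9  20. ]
A base [659.1 153.    8. ]
A rim [663.  148.8  86. ]
padtopfar [697.8 -38.6  46. ]
padtop near [623.7 -44.3  46. ]
stop top [656.4 212.9  53. ]
```

Call:
jog_arm:
  plan:
    - [[0.015,0,-0.08],[0,0,0]]
    - [[0.015,0,-0.16],[0,0,0]]
    - [[0.015,0,-0.21],[0,0,0]]
    - [[0.015,0,-0.235],[0,0,0]]
    - [[0.015,0,-0.245],[0,0,0]]
    - [[0.015,0,-0.25],[0,0,0]]
    - [[0.015,0,-0.25],[0,0,0]]

```text
t: 13.2
position: [661.5, 44.9, 66.0]
eef_rot: [3.141, -0.001, 0.035]
ft_force: [-0.3, -0.1, -2.5]
gripper_width: 62.7
grip_force: 34.5
```

Call:
jog_arm:
  plan:
    - [[0,0,-0.0025],[0,0,0]]
    - [[0,0,-0.0025],[0,0,0]]

```text
t: 13.45
position: [661.3, 45.0, 64.6]
eef_rot: [3.141, -0.001, 0.035]
ft_force: [-0.2, 1.1, -0.3]
gripper_width: 62.7
grip_force: 34.6
```

Call:
jog_arm:
  plan:
    - [[0,0,-0.001],[0,0,0]]
    - [[0,0,-0.001],[0,0,0]]
    - [[0,0,-0.001],[0,0,0]]
    - [[0,0,-0.001],[0,0,0]]
  claw: -1

```text
t: 13.95
position: [661.0, 44.9, 63.8]
eef_rot: [3.142, -0.0, 0.035]
ft_force: [-0.1, -0.3, -0.5]
gripper_width: 85.5
grip_force: 0.0
```

Call:
jog_arm:
  plan:
    - [[0,0,0.06],[0,0,0]]
    - [[0,0,0.16],[0,0,0]]
    - [[0,0,0.27],[0,0,0]]
    - [[0,0,0.28],[0,0,0]]

```text
t: 14.45
position: [663.4, 44.8, 180.7]
eef_rot: [3.14, -0.008, 0.035]
ft_force: [0.2, -0.1, 1.1]
gripper_width: 85.1
grip_force: 0.0
```

```bash
python3 - <<'E'
from h import *
st=bot.get_state(); im=bot.grab_frame("wrist"); cv2.imwrite("pics/w7.png",cv2.resize(im[:,:,::-1],(800,600),interpolation=2)); print(st["t"],st["position"],st["eef_rot"],st["gripper_width"],st["grip_force"])
E
```

```text
14.45 [663.44338448  44.78170229 180.69986747] [ 3.14047341 -0.00835065  0.03549739] 85.08552905970811 0.0
```

View pics/w7.png

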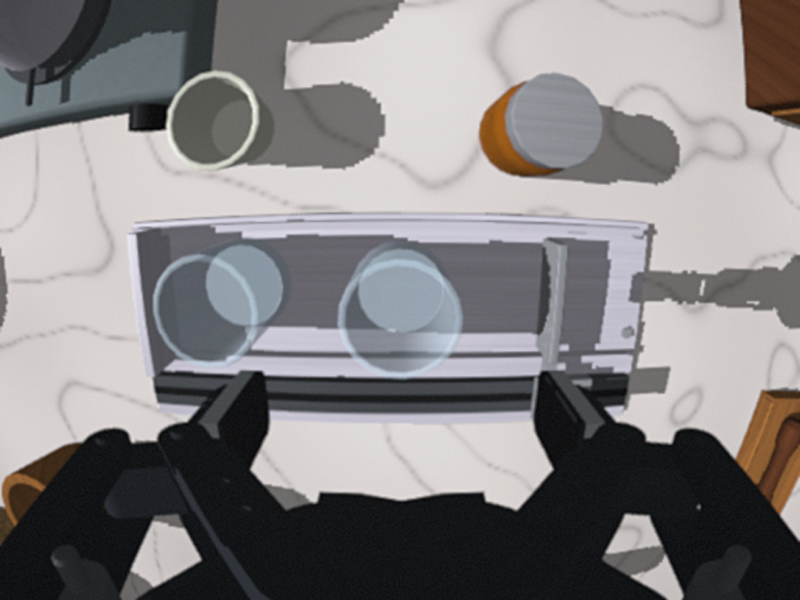

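Call:
jog_arm:
  plan:
    - [[-0.09,-0.19,0],[0,0,0]]
    - [[-0.189,-0.35,0],[0,0,0]]
    - [[-0.189,-0.3925,0],[0,0,0]]
    - [[-0.189,-0.3925,0],[0,0,0]]
    - [[-0.189,-0.3925,-0.1],[0,0,0]]
    - [[-0.189,-0.3925,-0.2],[0,0,0]]
    - [[-0.189,-0.3925,-0.279],[0,0,0]]
    - [[-0.189,-0.3925,-0.279],[0,0,0]]
  claw: 1

```text
t: 15.5
position: [582.7, -110.1, 60.1]
eef_rot: [-3.138, 0.007, 0.036]
ft_force: [0.2, 0.1, 0.2]
gripper_width: -0.2
grip_force: 0.0
```

Call:
jog_arm:
  plan:
    - [[0,0.01,0],[0,0,0]]
    - [[0,0.02,0],[0,0,0]]
    - [[0,0.03,0],[0,0,0]]
    - [[0,0.04,0],[0,0,0]]
    - [[0,0.05,0],[0,0,0]]
    - [[-0.002,0.06,0],[0,0,0]]
    - [[-0.002,0.07,0],[0,0,0]]
    - [[-0.002,0.08,0],[0,0,0]]

```text
t: 16.5
position: [584.8, -80.0, 64.4]
eef_rot: [3.141, -0.001, 0.035]
ft_force: [1.1, -2.8, 1.7]
gripper_width: -0.1
grip_force: 1.0
```

Call:
jog_arm:
  plan:
    - [[0,0.01,0],[0,0,0]]
    - [[-0.001,0.02,0],[0,0,0]]
    - [[-0.001,0.03,0],[0,0,0]]
    - [[-0.001,0.04,0],[0,0,0]]
    - [[-0.002,0.05,0],[0,0,0]]
    - [[-0.002,0.06,0],[0,0,0]]
    - [[-0.003,0.07,0],[0,0,0]]
    - [[-0.003,0.08,0],[0,0,0]]

```text
t: 17.5
position: [583.2, -47.7, 64.0]
eef_rot: [-3.142, 0.0, 0.035]
ft_force: [1.1, -1.9, 1.3]
gripper_width: -0.2
grip_force: 1.0
```

Call:
jog_arm:
  plan:
    - [[0,0.0075,0],[0,0,0]]
    - [[-0.001,0.015,0],[0,0,0]]
    - [[-0.001,0.0225,0],[0,0,0]]
    - [[-0.001,0.03,0],[0,0,0]]
    - [[-0.002,0.0375,0],[0,0,0]]
    - [[-0.002,0.045,0],[0,0,0]]
    - [[-0.002,0.0525,0],[0,0,0]]
    - [[-0.002,0.06,0],[0,0,0]]

```text
t: 18.5
position: [582.3, -24.0, 64.0]
eef_rot: [3.141, 0.001, 0.035]
ft_force: [-0.9, -3.0, 1.1]
gripper_width: -0.3
grip_force: 1.8
```

Call:
jog_arm:
  plan:
    - [[0,0.0075,0],[0,0,0]]
    - [[-0.001,0.015,0],[0,0,0]]
    - [[-0.001,0.0225,0],[0,0,0]]
    - [[-0.001,0.03,0],[0,0,0]]
    - [[-0.002,0.0375,0],[0,0,0]]
    - [[-0.002,0.045,0],[0,0,0]]
    - [[-0.002,0.0525,0],[0,0,0]]
    - [[-0.002,0.06,0],[0,0,0]]

```text
t: 19.5
position: [581.5, 0.2, 64.0]
eef_rot: [-3.142, 0.001, 0.035]
ft_force: [-1.2, -2.6, 1.4]
gripper_width: -0.2
grip_force: 1.8
```

```bash
python3 - <<'E'
from h import *
t=bot.grab_frame("top"); cv2.imwrite("pics/t8.png",cv2.resize(t[140:230,150:330,::-1],(800,400),interpolation=2)); print(bot.get_state()["t"])
E
```

```text
19.55
```

Call:
jog_arm:
  plan:
    - [[0,0.005,0],[0,0,0]]
    - [[0,0.01,0],[0,0,0]]
    - [[-0.001,0.015,0],[0,0,0]]
    - [[-0.001,0.02,0],[0,0,0]]
    - [[-0.001,0.025,0],[0,0,0]]
    - [[-0.001,0.03,0],[0,0,0]]
    - [[-0.001,0.035,0],[0,0,0]]
    - [[-0.0015,0.04,0],[0,0,0]]

```text
t: 20.55
position: [581.0, 15.9, 64.0]
eef_rot: [3.141, 0.0, 0.035]
ft_force: [-1.9, -4.3, 0.5]
gripper_width: -0.4
grip_force: 2.4
```

Call:
jog_arm:
  plan:
    - [[0,0.003,0],[0,0,0]]
    - [[0,0.006,0],[0,0,0]]
    - [[0,0.009,0],[0,0,0]]
    - [[0,0.012,0],[0,0,0]]
    - [[-0.0005,0.015,0],[0,0,0]]
    - [[-0.0005,0.018,0],[0,0,0]]
    - [[-0.001,0.021,0],[0,0,0]]
    - [[-0.001,0.024,0],[0,0,0]]

```text
t: 21.55
position: [580.7, 25.5, 64.0]
eef_rot: [3.141, 0.0, 0.035]
ft_force: [-0.6, -4.4, 0.2]
gripper_width: 0.1
grip_force: 2.4
```

Commanded y is 25.6 and both tumblers are probably moving now, so I'll creep forward.

Call:
jog_arm:
  plan:
    - [[0,0.0025,0],[0,0,0]]
    - [[0,0.005,0],[0,0,0]]
    - [[0,0.0075,0],[0,0,0]]
    - [[0,0.01,0],[0,0,0]]
    - [[-0.0005,0.0125,0],[0,0,0]]
    - [[-0.0005,0.015,0],[0,0,0]]

```text
t: 22.3
position: [580.5, 31.6, 64.1]
eef_rot: [3.142, 0.0, 0.035]
ft_force: [-0.9, -4.7, -0.1]
gripper_width: 0.2
grip_force: 2.4
```

Call:
jog_arm:
  plan:
    - [[0,0.0025,0],[0,0,0]]
    - [[0,0.005,0],[0,0,0]]
    - [[0,0.0075,0],[0,0,0]]
    - [[0,0.01,0],[0,0,0]]
    - [[-0.0005,0.0125,0],[0,0,0]]
    - [[-0.0005,0.015,0],[0,0,0]]

```text
t: 23.05
position: [580.3, 37.1, 64.1]
eef_rot: [3.14, 0.0, 0.036]
ft_force: [-1.8, -9.7, -0.2]
gripper_width: 0.2
grip_force: 4.6
```

Call:
jog_arm:
  plan:
    - [[0,0.002,0],[0,0,0]]
    - [[0,0.004,0],[0,0,0]]
    - [[0,0.004,0],[0,0,0]]

```text
t: 23.42
position: [580.3, 37.3, 64.1]
eef_rot: [3.138, 0.0, 0.036]
ft_force: [-1.5, -13.7, 0.6]
gripper_width: 0.0
grip_force: 6.3
```

```bash
python3 - <<'E'
from h import *
t=bot.grab_frame("top"); cv2.imwrite("pics/t9.png",t[:,:,::-1])
E
```

Call:
jog_arm:
  plan:
    - [[0,-0.01,0],[0,0,0]]
    - [[0,-0.03,0],[0,0,0]]
    - [[0,-0.08,0],[0,0,0]]
    - [[0,-0.08,0],[0,0,0]]
    - [[0,-0.08,0.15],[0,0,0]]
    - [[0,-0.08,0.3],[0,0,0]]
    - [[0.07,0.1,0.3],[0,0,0]]
    - [[0.12,0.2,0.3],[0,0,0]]

```text
t: 24.48
position: [629.4, 120.2, 185.9]
eef_rot: [-3.141, -0.003, 0.034]
ft_force: [0.5, -0.3, -0.2]
gripper_width: 0.3
grip_force: 0.0
```

Call:
jog_arm:
  plan:
    - [[0,0.03,0],[0,0,0]]
    - [[0,0.03,0],[0,0,0]]
    - [[0,0.03,0],[0,0,0]]

```text
t: 24.85
position: [627.9, 130.1, 183.8]
eef_rot: [3.141, 0.001, 0.034]
ft_force: [0.3, -0.7, 0.6]
gripper_width: 0.2
grip_force: 0.0
```

```bash
python3 - <<'E'
from h import *
st=bot.get_state(); im=bot.grab_frame("wrist"); cv2.imwrite("pics/w10.png",cv2.resize(im[:,:,::-1],(800,600),interpolation=2)); print(st["t"],st["position"],st["eef_rot"])
E
```

```text
24.85 [627.93893085 130.05303554 183.82551502] [3.14138518e+00 6.82442626e-04 3.42081979e-02]
```

View pics/w10.png

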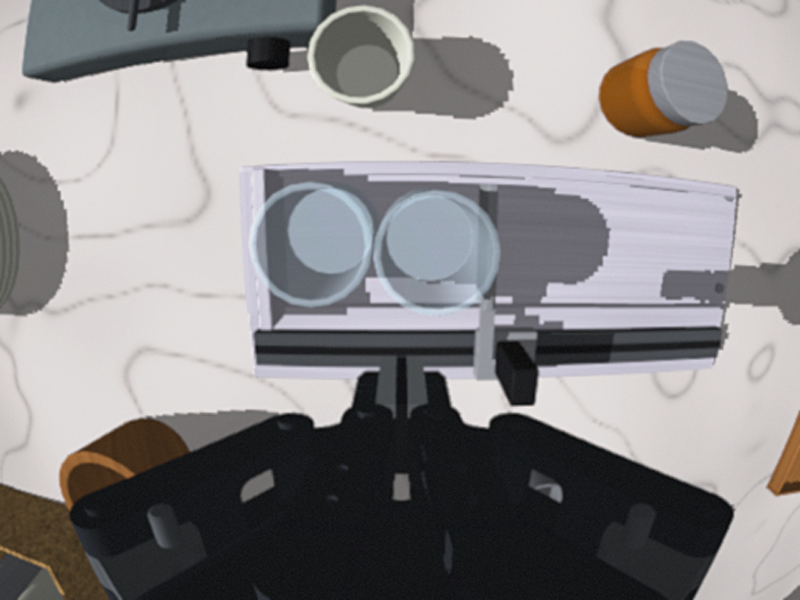

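Both tumblers stand upright with their rims touching at column ~374. I'll check the gaps at the stop and the pad with numbers.

```bash
python3 - <<'E'
from h import *
np.set_printoptions(precision=1,suppress=True)
st=bot.get_state(); k=1.5625
def w(n,u,v,z): print(n,on("wrist",[((u+.5)/k-.5,(v+.5)/k-.5)],z,st)[0])
for a in [("A rim L",249,244,86),("A rim R",373,244,86),("B rim L",374,251,86),("B rim R",499,251,86),("stop inner top edge",265,244,61),("stop inner(53)",265,244,53),("pad front top",479,215,46)]: w(*a)
E
```

```text
A rim L [660.2 208.5  86. ]
A rim R [661.3 145.2  86. ]
B rim L [657.8 144.6  86. ]
B rim R [660.3  82.7  86. ]
stop inner top edge [656.8 207.4  61. ]
stop inner(53) [655.6 209.8  53. ]
pad front top [675.1  87.1  46. ]
```

```bash
python3 -c "
from station import bot
print(bot.hand_in())"
```

```text
the job is handed in; nothing more can be done
None
```

I handed the job in at about 25 s, with no verdict shown: the pestle lies flat in the tray, and both tumblers stand upright in the lane, closed up by the keeper against the end stop (about 1 mm gaps in the last picture).

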